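# Roll the cover strip home in a frame profile

## Robot

A 7-joint arm with a two-finger parallel gripper is mounted at the origin on the work surface. World frame = base frame: x ahead of the robot, y to its left, z up, the work surface at z = 0. Lengths are in m, angles in rad, forces in N, time in s.
With the tool pointing down it reaches from about 0.4 to 0.85 m from the base axis. Payload 4.5 kg.
Tool frame: the origin (TCP) lies midway between the tips of the shut fingers; the grasp point (between the pads) lies 19 mm behind it; x points along the fingers, y is the direction in which the jaws open and shut, and the axes are right-handed (so a half turn about x gives the same grasp; the last joint's range is limited). The gripper opens to 88 mm and grips with 3 to 60 N. Pads are 18 mm wide; open, the fingers measure 123 mm over their backs; the gripper's body (75 mm by 187 mm) begins 45 mm behind the grasp point.
Start: joints at [1.252, 0.689, -0.195, 1.565, 0.157, 0.902, -0.215], TCP at [0.216, -0.587, 0.21] pointing down, gripper open.
Joint ranges: [-3.01, 3.01], [-0.46, 2.08], [-1.47, 1.51], [0.13, 2.56], [-1, 4.14], [0.04, 2.09], [-2.66, 2.66]. Speed limits (rad/s): [2.57, 2.57, 3.14, 3.14, 3.14, 3.14, 3.14].

## Interface

Orientations are given as a unit quaternion [x, y, z, w].
In Python, from plant import r gives the robot as it stands.
- The arm moves only by the tool arm_command, never from a script. Its argument "plan" is a list of rows, each a list of 5 numbers: the finger opening in m, from 0 to 0.0881, then the shift along the tool's x, y, z in m, then the turn about the tool's x in rad. In form: [[grip, dx, dy, dz, roll], ...]. A call has 1 to 12 rows; each row shifts and turns the commanded pose from where the row before left it, along the tool's axes as they then stand; what a row does not reach is not made up. A row lasts 1/8 s, in which the tool goes at most 62.5 mm and 10.7 degrees, less where a joint would pass 70% of its speed; a pose out of reach is approached as far as the arm can. A call is refused whole if a number of a shift passes 0.0625 or a number of a turn 0.188, either way. A call with a gripper value outside its range is refused whole. The fingers move at their own pace and stop on an object; "force" is the grip in N (left out, the last holds). Time passes only in rows, so rows that do not move let the fingers close. It gives the time, the measured TCP pose, the force and the opening at its end, in the units of the state.
- r.get_state(): the state, without advancing time (a new reading comes with each control period).
- r.snapshot(name): name is "scene" or "top"; returns (picture, depth): 480x640x3 uint8, red, green, blue; 480x640 float32, m along the optical axis (not along the pixel's ray), 0 where there is no reading.
- r.calibration(name): a dict with "fx", "fy", "cx", "cy" (pixels), "eye" and "orientation" of the camera in the world. Camera axes: x right, y down, z forward; pixel columns grow to the right and rows downward; lengths in m; the calibration is good to about 2 mm. A picture is of the moment at which its call begins. calibration takes no time and is no camera call.
- r.finish_job(): hands the job in, once; it reports no verdict.
The state is a dict: "clock": time; "q": joint angles; "qd": joint speeds; "joint_torque": joint torques, N m; "tool_pos": TCP position; "eef_rot": TCP orientation; "contact_force": force on the tool from outside, world axes, zero at the start; "moment": the same for the moment, N m; "opening": opening from 0.0 (shut) to 1.0 (fully open).
Only numpy, scipy, OpenCV 4.12 (cv2) and the standard library are available. Lean on these libraries where they do the work, as an engineer would, in place of code of your own. Each camera call takes 0.05 s, during which the arm holds its last target.

## Task

Take the hand roller out of its holder and roll it along the proud cover strip on the aluminium bar with firm, even pressure, until the strip is seated fully home over its whole length, without bearing down so hard that it is crushed. Then set the roller back down in its holder, upright as it was, and let go. Press the strip with the roller only, not with the gripper, and leave the other things on the bench where they are.

Things in the scene. Friction and masses are not known exactly. Their poses are not given: they have to be found in the camera images.
- profile: Aluminium bar, 90 wide, 45 high, 400 long (along its y), clamped on wooden bearers. Origin: on the bench under its middle. Shims, different at the two ends, lift its top face to 65 to 75 above the bench mid-length and slope it by up to 0.03 rad along y; this pose does not show that. Two slots on top: the one at x = +22.5 is already closed by a cover strip; in the one at x = -22.5 the strip is proud.
- strip_right (a point): -y end of the proud black cover strip, mid-width, on the robot's side of the bar. Its height here, 72 above the bench, is only the nominal one of the strip's top when home: the shims put the true one up to 9 higher or lower, so it must be felt. A flat strap clamp, 22 wide and 12 high over the bar with its screws, crosses the bar 53 beyond this end.
- strip_left (a point): +y end of the same strip, likewise nominal in height, with a like strap 53 beyond. The strip is 250 long, from strip_right to strip_left, 16 wide, its cap 2 thick (so its top is 2 above the bar's face when home), and goes down in ten 25 mm lengths, strip0 (at strip_right) to strip9 (at strip_left).
- strip0 (a joint): How far this 25 mm length of the strip has been pressed in, m: 0 = 5 mm proud, 0.005 = fully home, cap down on the bar's face. It is held by its barbs: it goes down under 14 to 18 N, stays where it is left and then stops hard. Above 32 N between roller and strip the strip is crushed.
- strip1 (a joint): As strip0, for the length centred 37 mm from strip_right.
- strip2 (a joint): As strip0, for the length centred 62 mm from strip_right.
- strip3 (a joint): As strip0, for the length centred 87 mm from strip_right.
- strip4 (a joint): As strip0, for the length centred 112 mm from strip_right.
- strip5 (a joint): As strip0, for the length centred 137 mm from strip_right.
- strip6 (a joint): As strip0, for the length centred 162 mm from strip_right.
- strip7 (a joint): As strip0, for the length centred 187 mm from strip_right.
- strip8 (a joint): As strip0, for the length centred 212 mm from strip_right.
- strip9 (a joint): As strip0, for the length centred 237 mm from strip_right.
- roller: Hand roller, loose, 0.25 to 0.4 kg, 129 tall, upright in its holder, handle up. Origin: lowest point of the wheel; z up along the handle. Rubber wheel 44 across, 26 wide, axle along the roller's x, so it rolls along its y. Fork 36 wide (x), 18 (y); round guard 66 across at z = 55 to 60.
- grip (a point): Middle of the roller's square wooden handle, 97 above its origin; the handle is 28 x 28, sides along the roller's x and y, from z = 65 to 129.
- wheel (a joint): Turn of the roller's wheel about its axle, rad, 0 at the start; turns freely, 1 rad is 22 mm of rolling.
- holder: Fixed steel holder, 96 x 96, top plate at z = 70 with a through slot 42 (x) by 50 (y), its edge chamfered 2. Origin: on the bench, under the middle of the slot. The wheel and fork hang in the slot and the guard rests on the top plate; stowed, the roller's origin is 15 above the holder's and its axes are parallel to the holder's (or half a turn round).
- module_a: Bystander: power module, 106 x 61 x 30, black, on the robot's side of the bar (mm). Origin: centre of its underside.
- module_b: Bystander: power module, 106 x 61 x 30, white, beyond the bar (mm). Origin: centre of its underside.
- module_c: Bystander: power module, 92 x 45 x 28, on the robot's side of the bar (mm). Origin: centre of its underside.
- capacitor: Bystander: upright can capacitor, 50 across, 70 tall with its studs, beyond the bar (mm). Origin: centre of its underside.
- offcut: Bystander: offcut of 45 mm profile, 70 long, 45 high, beyond the bar (mm). Origin: centre of its underside.
- screwdriver: Bystander: screwdriver lying on the robot's side of the bar (mm). Origin: centre of its underside.
- nut_tray: Bystander: open tray 100 x 100 x 35 with slot nuts, standing at the other end of the bar from the roller's holder (mm). Origin: centre of its underside.
Things that resemble listed ones, but are neither listed nor needed, are in the scene too. Leave any blue or purple look-alike of the roller alone.

How it is judged:
On the way, in this order (a step that is already met when the one before it is completed fails the run):
1. the roller has been lifted out of its holder (z of roller in the frame of holder above 0.07 m), for 0.1 s.
2. the roller rolls on the strip under pressure: its wheel has turned by more than 4 rad (88 mm) either way, pressed on the bar or strip with more than 4 N ((value of joint wheel above 4 rad or value of joint wheel below -4 rad) and contact force between roller and profile above 4 N), for 0.05 s.
3. all ten lengths of the strip are home (within 1.5 mm) (value of joint each of strip0, strip1, strip2, strip3, strip4, strip5, strip6, strip7, strip8, strip9 above 0.0035 m), for 0.2 s.
4. the roller is back down in its holder (within 12 mm of its rest height) while still held (z of roller in the frame of holder below 0.027 m and horizontal distance between roller and holder below 0.015 m and contact force between the fingers and roller above 1 N), for 0.05 s.
At the end, for the whole second after the job is handed in: All ten lengths of the strip are pressed in by more than 3.5 mm of their 5 mm (home within 1.5 mm); the roller stands at rest in its holder, within 10 mm of the slot's centre, at its rest height within 5 mm and upright within 0.1 rad (all of step 3 and z of roller in the frame of holder between 0.01 and 0.02 m and horizontal distance between roller and holder below 0.01 m and angle between roller's own z axis and vertical below 0.1 rad and linear speed of roller below 0.02 m/s); the robot touches nothing.
It fails at once if the roller is pressed on the bar or strip with more than 32 N (contact force between roller and profile above 32 N).
It fails at once if the gripper or arm pushes on the bar or strip with more than 3 N (contact force between any of the fingers, the arm and profile above 3 N).
It fails at once if another thing on the bench is moved by more than 20 mm (distance of any of module_a, module_b, module_c, capacitor, offcut, screwdriver, nut_tray from where it was at the start of the episode above 0.02 m).
It also fails if it takes over 72 s, if anything falls off the work surface, if the arm or the gripper's body presses on something with over 40 N, if the wrist force passes 120 N, or if a joint passes its speed limit or range.

## Working session

There is one attempt and no reset: what is moved stays moved. The work goes in short steps, Python scripts to look and compute and a tool call to move; the robot and the scene stay as the last step left them, time stands still between calls to the robot, and variables do not carry over. Pictures are saved under pics/ and viewed, and the job is handed in when it is done.

Besides the shell and the picture viewer there is one more tool, called as name([rows], argument=value, ...), one row to a line, values as JSON. arm_command: Moves the arm, as the interface text tells. Its arguments: {"type":"object","properties":{"plan":{"type":"array","items":{"type":"array","items":{"type":"number"}}},"force":{"type":"number"}},"required":["plan"]}

```bash
ls; mkdir -p pics; python3 - <<'E'
from plant import r
import cv2,numpy as np
s=r.get_state();print({k:np.round(v,4).tolist() for k,v in s.items()})
for n in("scene","top"):
    p,d=r.snapshot(n);np.savez(f"{n}0.npz",p=p,d=d)
    cv2.imwrite(f"pics/{n}0.png",p[:,:,::-1])
    print(n,r.calibration(n))
E
```

```text
pics
{'clock': 0.0, 'q': [1.2518, 0.69, -0.1945, 1.5664, 0.1573, 0.9025, -0.2151], 'qd': [-0.0006, 0.0015, -0.0005, -0.0003, -0.0002, -0.0001, 0.0004], 'joint_torque': [0.0006, -52.7556, -1.2669, -15.3428, -0.0527, 0.0064, 0.0001], 'tool_pos': [0.2157, -0.5859, 0.2092], 'eef_rot': [-0.696, -0.1248, 0.6963, -0.1235], 'contact_force': [-0.0317, 0.8483, -0.352], 'moment': [-0.0043, 0.0144, 0.022], 'opening': 1.0014}
scene {'fx': 597.6138466982279, 'fy': 597.6138466982279, 'cx': 310.6896648123439, 'cy': 241.11926739030784, 'eye': array([1.30244824, 1.1590737 , 0.99679068]), 'orientation': array([ 0.24977753,  0.85006937, -0.44199249, -0.14012813])}
top {'fx': 606.4326018423128, 'fy': 606.4326018423128, 'cx': 321.9428295747778, 'cy': 247.41375647374358, 'eye': array([0.32350398, 0.06262827, 1.29182388]), 'orientation': array([ 0.72803863, -0.67718517,  0.07159891, -0.07907969])}
```

View pics/scene0.png

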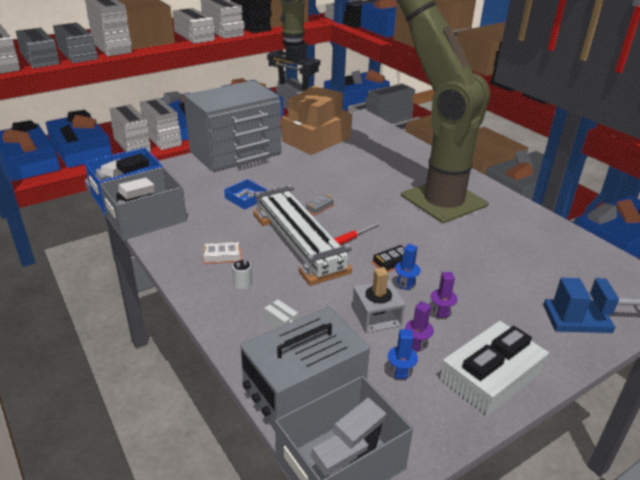

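View pics/top0.png

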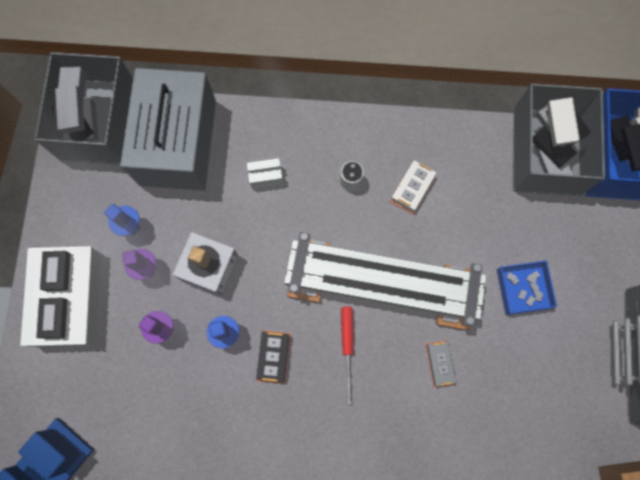

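Top view: the wooden-handled roller with its black guard stands in the steel holder at (205,260). Look-alikes are blue at (122,220) and (223,332), purple at (140,263) and (156,327). The bar runs from (295,265) to (478,290), and its lower slot, on the robot's side, has the proud strip. By the description I choose the one at (205,260). Next is a close crop to check it.

```bash
cat > h.py <<'E'
import numpy as np,cv2
from scipy.spatial.transform import Rotation as R
from plant import r
def cal(n):
    c=r.calibration(n);K=np.array([[c['fx'],0,c['cx']],[0,c['fy'],c['cy']],[0,0,1]])
    return K,R.from_quat(c['orientation']).as_matrix(),np.array(c['eye'])
def ray(n,uv,z):
    K,M,e=cal(n);uv=np.atleast_2d(uv).astype(float)
    d=(np.linalg.inv(K)@np.c_[uv,np.ones(len(uv))].T).T@M.T
    return e+d*((z-e[2])/d[:,2])[:,None]
def proj(n,P):
    K,M,e=cal(n);c=(np.atleast_2d(P)-e)@M;u=c@K.T
    return u[:,:2]/u[:,2:]
def cloud(n,d):
    K,M,e=cal(n);v,u=np.mgrid[:d.shape[0],:d.shape[1]]
    c=np.stack([(u-K[0,2])/K[0,0]*d,(v-K[1,2])/K[1,1]*d,d],-1)
    return c@M.T+e
E
python3 - <<'E'
from h import *
for n,(a,b,c,e) in dict(top=(160,220,500,340)).items():
    p=np.load(f'{n}0.npz')['p']
    cv2.imwrite('pics/c1.png',cv2.resize(p[225:305,165:255,::-1],None,fx=6,fy=6,interpolation=cv2.INTER_CUBIC))
    cv2.imwrite('pics/c2.png',cv2.resize(p[225:335,280:490,::-1],None,fx=3.8,fy=3.8,interpolation=cv2.INTER_CUBIC))
p=np.load('scene0.npz')['p']
cv2.imwrite('pics/c3.png',cv2.resize(p[180:340,240:420,::-1],None,fx=3.7,fy=3.7,interpolation=cv2.INTER_CUBIC))
for n in('top','scene'):
    d=np.load(f'{n}0.npz')['d'];X=cloud(n,d)
    if n=='top':
        for uv in[(205,260),(198,255),(180,262),(230,270),(215,245),(300,265),(470,290),(390,265),(390,290),(330,282),(440,300),(100,400),(300,400)]:
            print(uv,X[uv[1],uv[0]].round(4))
E
```

```text
(205, 260) [0.5365 0.314  0.1122]
(198, 255) [0.5404 0.3229 0.1393]
(180, 262) [0.5366 0.3743 0.0677]
(230, 270) [5.387e-01 2.814e-01 3.000e-04]
(215, 245) [0.5766 0.3056 0.0716]
(300, 265) [0.5456 0.1269 0.0815]
(470, 290) [ 0.5188 -0.2173  0.0848]
(390, 265) [ 0.5597 -0.0557  0.0767]
(390, 290) [ 0.5076 -0.0577  0.0822]
(330, 282) [0.5155 0.0637 0.0798]
(440, 300) [ 0.4947 -0.1585  0.0819]
(100, 400) [0.2479 0.5199 0.0038]
(300, 400) [0.2777 0.1084 0.0005]
```

View pics/c1.png

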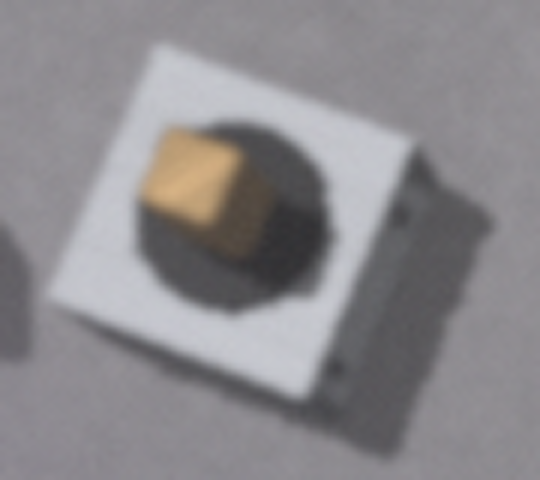

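View pics/c2.png

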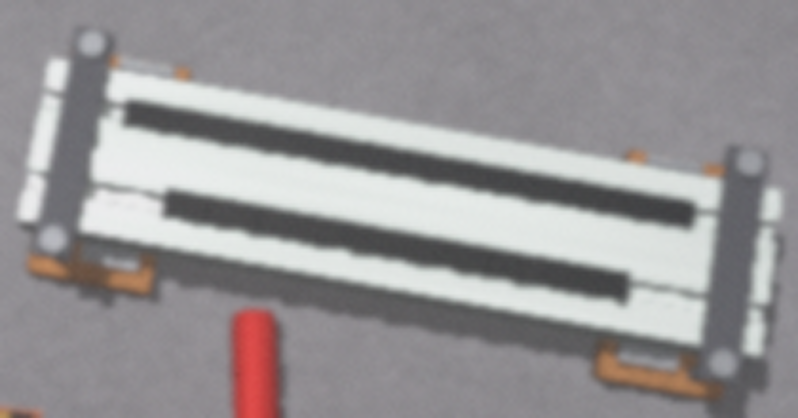

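View pics/c3.png

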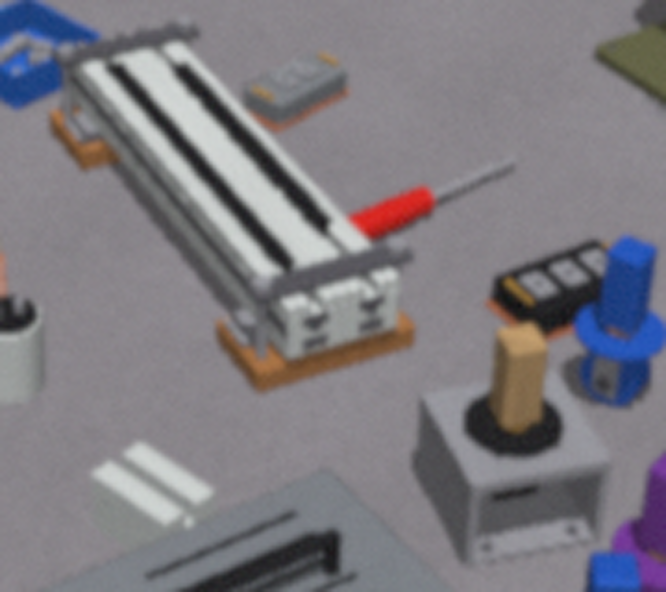

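The crop confirms it: natural wooden handle and black guard in the grey holder. Now I'll measure the holder, handle, strip and bar height.

```bash
cat > m.py <<'E'
from h import *
T=np.load('top0.npz');p=T['p'];X=cloud('top',T['d'])
S=np.load('scene0.npz')
v,u=np.mgrid[:480,:640]
# bench check
print('bench z', [np.median(X[a:a+15,b:b+15,2]).round(4) for a,b in[(380,320),(210,320),(340,400),(300,240)]])
# holder plate: height 0.06-0.08 mask near
roi=(u>165)&(u<245)&(v>228)&(v<300)
m=(roi&(p.min(2)>150)).astype(np.uint8)
cs,_=cv2.findContours(m,0,2);c=max(cs,key=cv2.contourArea)
rr=cv2.minAreaRect(cv2.convexHull(c));bx=cv2.boxPoints(rr)
W=ray('top',bx,0.07)
print('holder corners',W.round(4).tolist(),'sides',np.linalg.norm(np.diff(W[[0,1,2,3,0]],axis=0),axis=1).round(4),'centre',W.mean(0).round(4))
for i in range(2):
    e=W[i+1]-W[i];print('edge ang',np.degrees(np.arctan2(e[1],e[0])).round(1))
print('plate z depth',np.median(X[m>0][:,2]).round(4))
# plate from cloud
hs=cv2.cvtColor(p,cv2.COLOR_RGB2HSV)
w=(roi&(hs[...,0]>8)&(hs[...,0]<25)&(hs[...,1]>90)&(hs[...,2]>150)).astype(np.uint8)
cs,_=cv2.findContours(w,0,2);c=max(cs,key=cv2.contourArea);rr=cv2.minAreaRect(c);print('wood top',rr)
W=ray('top',cv2.boxPoints(rr),0.144)
print('handle centre',W.mean(0).round(4),'sides',np.linalg.norm(np.diff(W[[0,1,2,3,0]],axis=0),axis=1).round(4))
for i in range(2):
    e=W[i+1]-W[i];print('edge ang',np.degrees(np.arctan2(e[1],e[0])).round(1))
# strips
roi=(u>295)&(u<465)&(v>245)&(v<312)
m=(roi&(p.max(2)<90)).astype(np.uint8)
cs,_=cv2.findContours(m,0,2)
for c in cs:
    if cv2.contourArea(c)<300: continue
    rr=cv2.minAreaRect(c);b=cv2.boxPoints(rr)
    mm=np.zeros_like(m);cv2.drawContours(mm,[c],-1,1,-1);mm=cv2.erode(mm,np.ones((3,3)))
    Q=X[mm>0];A=np.c_[Q[:,1],np.ones(len(Q))];k=np.linalg.lstsq(A,Q[:,2],rcond=None)[0]
    print('strip px',[np.round(t,1) for t in rr],'med z',np.median(Q[:,2]).round(4),'slope dz/dy',k.round(4))
    W=ray('top',b,float(np.median(Q[:,2])))
    print(W.round(4).tolist(),'sides',np.linalg.norm(np.diff(W[[0,1,2,3,0]],axis=0),axis=1).round(4))
    # ends
    o=np.argsort(W[:,1]);a=W[o[:2]].mean(0);e=W[o[2:]].mean(0);print('right',a.round(4),'left',e.round(4),'ang',np.degrees(np.arctan2(*(e-a)[1::-1])).round(2))
# bar face
m=(roi&(p.min(2)>190)).astype(np.uint8);m=cv2.erode(m,np.ones((3,3)))
Q=X[m>0];Q=Q[(Q[:,2]>.055)&(Q[:,2]<.09)];A=np.c_[Q[:,:2],np.ones(len(Q))];k=np.linalg.lstsq(A,Q[:,2],rcond=None)[0]
print('face n',len(Q),'plane',k.round(4),'med',np.median(Q[:,2]))
E
python3 m.py
```

```text
bench z [np.float64(-0.0005), np.float64(-0.0001), np.float64(0.0), np.float64(-0.0001)]
holder corners [[0.5098, 0.389, 0.07], [0.6074, 0.3614, 0.07], [0.575, 0.2669, 0.07], [0.4786, 0.2958, 0.07]] sides [0.1014 0.0999 0.1006 0.0983] centre [0.5427 0.3282 0.07  ]
edge ang -15.8
edge ang -108.9
plate z depth 0.0694
wood top ((196.6034393310547, 254.2413787841797), (10.956025123596191, 12.255892753601074), 21.801406860351562)
handle centre [0.5409 0.3247 0.144 ] sides [0.0238 0.0216 0.0238 0.0215]
edge ang -14.9
edge ang -107.8
strip px [array([383.9, 289.2]), array([122.2,   5.7]), np.float64(10.3)] med z 0.0812 slope dz/dy [0.3187 0.1102]
[[0.5161, 0.0775, 0.0812], [0.5277, 0.0762, 0.0812], [0.5008, -0.1674, 0.0812], [0.4893, -0.1657, 0.0812]] sides [0.0117 0.2451 0.0116 0.2447]
right [ 0.495  -0.1666  0.0812] left [0.5219 0.0768 0.0812] ang 83.71
strip px [array([387.4, 267.8]), array([149.8,   5.3]), np.float64(10.2)] med z 0.0767 slope dz/dy [0.0534 0.0832]
[[0.5648, 0.1015, 0.0767], [0.5757, 0.1004, 0.0767], [0.5424, -0.2018, 0.0767], [0.5317, -0.2002, 0.0767]] sides [0.011  0.304  0.0109 0.3034]
right [ 0.537  -0.201   0.0767] left [0.5702 0.1009 0.0767] ang 83.73
face n 3102 plane [ 0.0055 -0.0027  0.0712] med 0.0744438966732337
```

```bash
cat > m2.py <<'E'
from h import *
from scipy.optimize import least_squares
for n in('top','scene'):
    T=np.load(n+'0.npz');p=T['p'];X=cloud(n,T['d'])
    near=(abs(X[...,0]-.542)<.035)&(abs(X[...,1]-.327)<.035)
    Q=X[near&(X[...,2]>.138)&(X[...,2]<.15)];print(n,'top pts',len(Q),Q.mean(0).round(4),(Q.min(0)+Q.max(0))[:2]/2,np.ptp(Q,0).round(4))
    G=X[(abs(X[...,0]-.542)<.06)&(abs(X[...,1]-.327)<.06)&(abs(X[...,2]-.07)<.004)]
    rr=cv2.minAreaRect(G[:,:2].astype(np.float32)*1000);print('plate',rr,len(G))
    # strip/ face heights along bar
    a=np.radians(83.7);ey=np.array([np.cos(a),np.sin(a)]);ex=np.array([ey[1],-ey[0]])
    c=np.array([.5085,-.045])
    P=X[...,:2]-c;s=P@ey;t=P@ex
    for lo in np.arange(-.125,.125,.025):
        k=(s>lo)&(s<lo+.025)
        z1=X[k&(abs(t)<.005)][:,2];z2=X[k&(t>.014)&(t<.032)][:,2];z3=X[k&(t<-.012)&(t>-.02)][:,2]
        print(lo.round(3),len(z1),*[np.median(z).round(4) if len(z) else None for z in(z1,z2,z3)])
    # black strip outline in scene
E
python3 m2.py
```

```text
top top pts 198 [0.5413 0.3262 0.143 ] [0.54166166 0.32645153] [0.0321 0.0313 0.0111]
plate ((541.3119506835938, 327.8265075683594), (98.2345962524414, 96.37246704101562), 72.95484161376953) 1433
-0.125 57 0.0812 0.075 0.0739
-0.1 63 0.0816 0.0748 0.0743
-0.075 60 0.0806 0.075 0.0749
-0.05 60 0.0813 0.0747 0.0735
-0.025 61 0.0816 0.0749 0.0742
-0.0 62 0.0813 0.0744 0.0743
0.025 60 0.081 0.0737 0.0744
0.05 61 0.0806 0.0748 0.0735
0.075 57 0.081 0.0744 0.0729
0.1 61 0.0802 0.0742 0.073
scene top pts 97 [0.5451 0.33   0.1423] [0.54380225 0.32923462] [0.0316 0.0339 0.009 ]
plate ((543.037841796875, 329.3756408691406), (102.99029541015625, 98.46366882324219), 72.77666473388672) 710
-0.125 15 0.0802 0.0738 0.0746
-0.1 13 0.0801 0.0742 0.0752
-0.075 14 0.0807 0.0738 0.0746
-0.05 16 0.0808 0.0732 0.0737
-0.025 16 0.0799 0.0733 0.0737
-0.0 14 0.0805 0.074 0.073
0.025 16 0.0805 0.0736 0.0734
0.05 16 0.0793 0.0738 0.0729
0.075 22 0.0799 0.0734 0.0728
0.1 20 0.078 0.0736 0.0728
```

```bash
cat >> h.py <<'E'
def rel(target,jaw_deg=None,s=None):
    """shift in tool axes to reach target TCP, roll to bring tool y to world azimuth jaw_deg (mod 180)"""
    s=s or r.get_state();M=R.from_quat(s['eef_rot']).as_matrix()
    out=M.T@(np.array(target)-s['tool_pos'])
    az=np.degrees(np.arctan2(M[1,1],M[0,1]))
    print('t',s['clock'],'pos',np.round(s['tool_pos'],4),'tool y az',az.round(2),'down tilt',np.degrees(np.arccos(-M[2,0])).round(2),'F',np.round(s['contact_force'],1),'M',np.round(s['moment'],2),'open',round(s['opening'],3),'q',np.round(s['q'],2))
    print('shift',out.round(4))
    if jaw_deg is not None:
        # roll positive about tool x (down): world az decreases
        d=(jaw_deg-az+90)%180-90
        print('roll needed',np.round(-np.radians(d),4),'rad')
    return out
E
python3 - <<'E'
from h import *
M=R.from_quat(r.get_state()['eef_rot']).as_matrix();print(M.round(3))
rel([.542,.328,.21],73.2);rel([.542,.328,.21],-16.8)
E
```

```text
[[-0.001  0.346 -0.938]
 [ 0.001 -0.938 -0.346]
 [-1.    -0.002  0.   ]]
t 0.1 pos [ 0.2157 -0.5859  0.2093] tool y az -69.78 down tilt 0.1 F [0.5 0.4 0. ] M [0.01 0.03 0.04] open 1.001 q [ 1.25  0.69 -0.19  1.57  0.16  0.9  -0.22]
shift [ 4.000e-04 -7.448e-01 -6.221e-01]
roll needed 0.6461 rad
t 0.1 pos [ 0.2157 -0.5859  0.2093] tool y az -69.78 down tilt 0.1 F [0.5 0.4 0. ] M [0.01 0.03 0.04] open 1.001 q [ 1.25  0.69 -0.19  1.57  0.16  0.9  -0.22]
shift [ 4.000e-04 -7.448e-01 -6.221e-01]
roll needed -0.9247 rad
```

```bash
python3 - <<'E'
from h import *
p=np.load('scene0.npz')['p']
cv2.imwrite('pics/c4.png',cv2.resize(p[255:340,345:435,::-1],None,fx=7,fy=7,interpolation=cv2.INTER_CUBIC))
# predicted positions of holder features in scene
c=np.array([.542,.328]);a=np.radians(73.2);n=np.array([np.cos(a),np.sin(a)]);t=np.array([n[1],-n[0]])
for z in(0,.035,.07):
  for q in(-.048,0,.048):
    print(z,q,'face+73:',(proj('scene',[*(c+.048*n+q*t),z])[0]-[345,255])*7)
for z in(.015,.037): print('wheel',z,(proj('scene',[*c,z])[0]-[345,255])*7)
E
```

```text
0 -0.048 face+73: [397.21665614 496.24894447]
0 0 face+73: [269.19378672 521.56650955]
0 0.048 face+73: [139.09307216 547.29498544]
0.035 -0.048 face+73: [407.83809768 420.82165676]
0.035 0 face+73: [278.11076676 445.87776791]
0.035 0.048 face+73: [146.2482264  471.34628286]
0.07 -0.048 face+73: [418.75848921 343.2714004 ]
0.07 0 face+73: [287.28080085 368.04106336]
0.07 0.048 face+73: [153.608131   393.22424859]
wheel 0.015 [221.28272066 399.42549888]
wheel 0.037 [226.33681839 351.99113472]
```

View pics/c4.png

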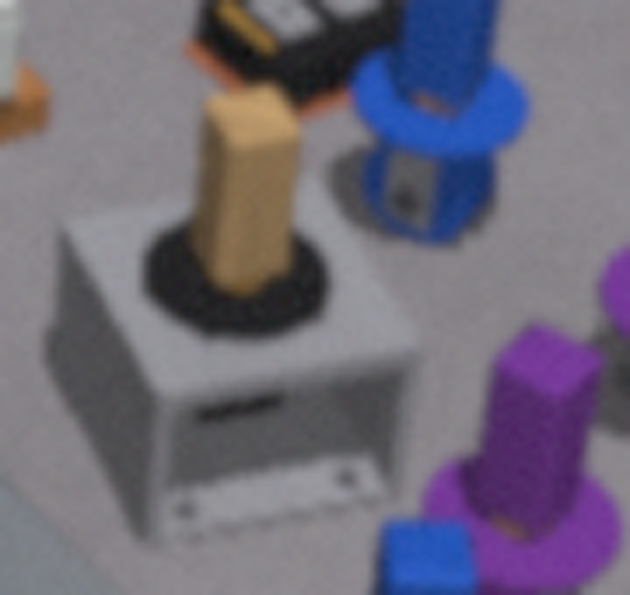

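The wheel bottom shows through the holder's window at about (240,405) in the crop. It is flat and about 28 mm wide, so the axle lies along −17° and the roller's y along about 73°. I'll move there and grasp with the jaws at 73°.

arm_command([
  [0.088,0,-0.0365,-0.0416,0],
  [0.088,0,-0.0365,-0.0416,0],
  [0.088,0,-0.0365,-0.0416,0],
  [0.088,0,-0.0365,-0.0416,0],
  [0.088,0,-0.0365,-0.0416,0],
  [0.088,0,-0.0365,-0.0416,0],
  [0.088,0,-0.0365,-0.0416,0],
  [0.088,0,-0.0365,-0.0416,0],
  [0.088,0,-0.0365,-0.0416,0],
  [0.088,0,-0.0365,-0.0416,0],
])

```text
clock: 1.35
tool_pos: [0.4807, -0.0986, 0.2099]
eef_rot: [-0.696, -0.124, 0.696, -0.124]
contact_force: [1.5, -0.2, -0.3]
opening: 1.003
```

```bash
python3 - <<'E'
from h import *
rel([.542,.328,.21],73.2)
E
```

```text
t 1.35 pos [ 0.4807 -0.0986  0.2099] tool y az -69.79 down tilt 0.02 F [ 1.5 -0.2 -0.3] M [ 0.02 -0.06  0.  ] open 1.003 q [ 0.2   0.52 -0.14  1.96  0.11  0.67 -1.23]
shift [-2.000e-04 -3.792e-01 -2.049e-01]
roll needed 0.6459 rad
```

arm_command([
  [0.088,0,-0.0474,-0.0256,0],
  [0.088,0,-0.0474,-0.0256,0],
  [0.088,0,-0.0474,-0.0256,0],
  [0.088,0,-0.0474,-0.0256,0],
  [0.088,0,-0.0474,-0.0256,0],
  [0.088,0,-0.0474,-0.0256,0],
  [0.088,0,-0.0474,-0.0256,0],
  [0.088,0,-0.0474,-0.0256,0],
  [0.088,0,0,0,-0.18],
  [0.088,0,0,0,-0.18],
  [0.088,0,0,0,-0.18],
  [0.088,0,0,0,-0.18],
])

```text
clock: 2.85
tool_pos: [0.541, 0.3261, 0.2095]
eef_rot: [-0.606, -0.363, 0.607, -0.363]
contact_force: [0.6, -0.3, -0.8]
opening: 0.997
```

arm_command([
  [0.088,0,0,0,-0.18],
  [0.088,0,0,0,-0.18],
  [0.088,0,0,0,-0.18],
  [0.088,0,0,0,-0.18],
  [0.088,0,0,0,-0.18],
  [0.088,0,0,0,-0.18],
  [0.088,0,0,0,-0.18],
  [0.088,0,0,0,-0.18],
  [0.088,0,0,0,-0.18],
  [0.088,0,0,0,-0.14],
])

```text
clock: 4.1
tool_pos: [0.5412, 0.3259, 0.2094]
eef_rot: [0.107, 0.699, -0.107, 0.699]
contact_force: [-1.0, 0.1, -0.4]
opening: 1.001
```

```bash
python3 - <<'E'
from h import *
rel([.542,.328,.093],73.2)
for n in("scene","top"):
    p,d=r.snapshot(n);np.savez(f"{n}1.npz",p=p,d=d)
    cv2.imwrite(f"pics/{n}1.png",p[:,:,::-1])
E
```

```text
t 4.1 pos [0.5412 0.3259 0.2094] tool y az 72.58 down tilt 0.07 F [-1.   0.1 -0.4] M [ 0.06 -0.12 -0.02] open 1.001 q [-0.22  0.79 -0.77  1.53  0.6   1.07  0.13]
shift [0.1164 0.0024 0.0002]
roll needed -0.0108 rad
```

View pics/scene1.png

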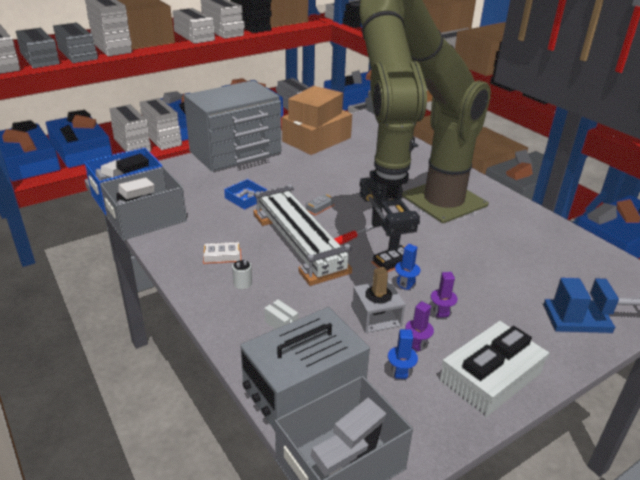

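```bash
python3 - <<'E'
from h import *
print(proj('scene',[[.5412,.3259,.2094],[.542,.327,.144],[.542,.328,.07]]))
p=np.load('scene1.npz')['p']
cv2.imwrite('pics/c5.png',cv2.resize(p[160:340,310:490,::-1],None,fx=3.3,fy=3.3,interpolation=cv2.INTER_CUBIC))
E
```

```text
[[383.1442139  247.31008127]
 [380.76171831 270.37682146]
 [378.44037071 294.89921174]]
```

View pics/c5.png

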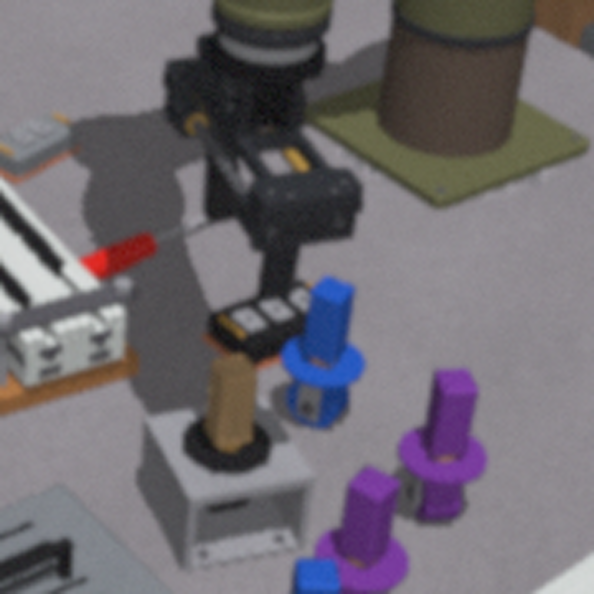

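View pics/top1.png

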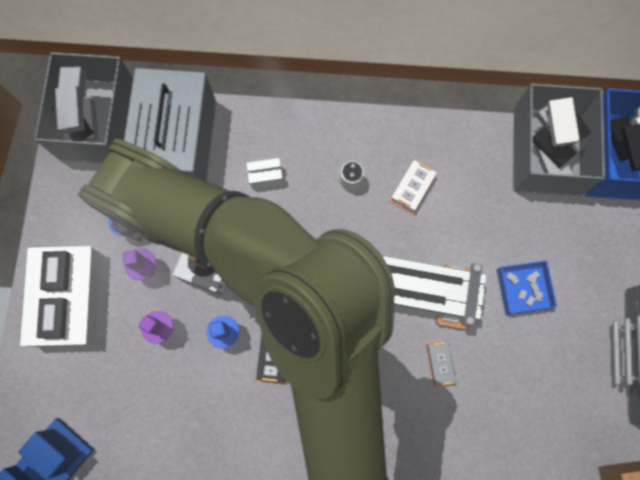

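```bash
python3 - <<'E'
from h import *
T=np.load('scene1.npz');X=cloud('scene',T['d'])
a=np.radians(72.6);n=np.array([np.cos(a),np.sin(a)]);t=np.array([n[1],-n[0]])
P=X[...,:2]-[.5412,.3259];s=P@n;q=P@t
for lo in np.arange(.14,.32,.01):
    k=(X[...,2]>lo)&(X[...,2]<lo+.01)&(abs(s)<.11)&(abs(q)<.06)
    if k.sum(): print(lo.round(3),k.sum(),'s',np.percentile(s[k],[2,50,98]).round(3),'t',np.percentile(q[k],[2,50,98]).round(3))
E
```

```text
0.14 87 s [-0.01   0.005  0.018] t [-0.012  0.002  0.015]
0.23 12 s [-0.055 -0.045  0.056] t [-0.006  0.007  0.011]
0.24 76 s [-0.055 -0.041  0.06 ] t [-0.008  0.004  0.012]
0.25 77 s [-0.057 -0.04   0.063] t [-0.008  0.006  0.014]
0.26 74 s [-0.053  0.057  0.064] t [-0.008  0.005  0.013]
0.27 59 s [-0.054  0.059  0.065] t [-0.008  0.008  0.013]
0.28 41 s [-0.056 -0.045  0.065] t [-0.008  0.001  0.012]
0.29 16 s [-0.054 -0.05   0.043] t [-0.003  0.002  0.013]
0.3 132 s [-0.081  0.085  0.09 ] t [-0.03   0.011  0.036]
0.31 283 s [-0.075  0.057  0.089] t [-0.03   0.025  0.037]
```

arm_command([
  [0.088,0.03,0.001,0,-0.01],
  [0.088,0.03,0,0,0],
  [0.088,0.03,0,0,0],
  [0.088,0.0265,0,0,0],
  [0.088,0,0,0,0],
], force=40)

```text
clock: 4.82
tool_pos: [0.5405, 0.3259, 0.0914]
eef_rot: [0.105, 0.7, -0.107, 0.698]
contact_force: [0.2, 0.3, 0.4]
opening: 0.997
```

arm_command([
  [0.02,0,0,0,0],
  [0.02,0,0,0,0],
  [0.02,0,0,0,0],
  [0.02,0,0,0,0],
], force=40)

```text
clock: 5.32
tool_pos: [0.5419, 0.3274, 0.094]
eef_rot: [0.105, 0.699, -0.105, 0.699]
contact_force: [-1.6, -0.5, 0.0]
opening: 0.57
```

```bash
python3 - <<'E'
from h import *
rel([.542,.328,.093],73.2)
E
```

```text
t 5.325 pos [0.5419 0.3274 0.094 ] tool y az 72.87 down tilt 0.04 F [-1.6 -0.5  0. ] M [-0.01 -0.16  0.02] open 0.57 q [-0.26  0.93 -0.69  1.62  0.73  0.87  0.03]
shift [ 0.001   0.0006 -0.0001]
roll needed -0.0058 rad
```

Still closing; wait for the pads to settle.

arm_command([
  [0.0,0,0,0,0],
  [0.0,0,0,0,0],
  [0.0,0,0,0,0],
  [0.0,0,0,0,0],
  [0.0,0,0,0,0],
], force=45)

```text
clock: 5.95
tool_pos: [0.5417, 0.3271, 0.0935]
eef_rot: [0.105, 0.699, -0.105, 0.699]
contact_force: [0.3, -0.2, 0.1]
opening: 0.317
```

```bash
python3 - <<'E'
from h import *
rel([.542,.328,.093],73.2)
E
```

```text
t 5.95 pos [0.5417 0.3271 0.0935] tool y az 72.88 down tilt 0.02 F [ 0.3 -0.2  0.1] M [-0.11 -0.03  0.04] open 0.317 q [-0.26  0.93 -0.69  1.62  0.73  0.87  0.03]
shift [0.0005 0.0009 0.0001]
roll needed -0.0056 rad
```

arm_command([
  [0.0,-0.01,0,0,0],
  [0.0,-0.02,0,0,0],
  [0.0,-0.03,0,0,0],
  [0.0,-0.03,0,0,0],
  [0.0,-0.02,0,0,0],
  [0.0,-0.01,0,0,0],
  [0.0,0,0,0,0],
])

```text
clock: 6.82
tool_pos: [0.5418, 0.3273, 0.2139]
eef_rot: [0.105, 0.699, -0.105, 0.699]
contact_force: [1.3, 0.9, -3.0]
opening: 0.312
```

```bash
python3 - <<'E'
from h import *
rel([.542,.328,.093],83.7)
for n in("scene",):
    p,d=r.snapshot(n);np.savez(f"{n}2.npz",p=p,d=d)
    cv2.imwrite('pics/c6.png',cv2.resize(p[160:340,310:490,::-1],None,fx=3.3,fy=3.3,interpolation=cv2.INTER_CUBIC))
E
```

```text
t 6.825 pos [0.5418 0.3273 0.2139] tool y az 72.88 down tilt 0.04 F [ 1.3  0.9 -3. ] M [ 0.   -0.13  0.02] open 0.312 q [-0.22  0.79 -0.77  1.52  0.6   1.08  0.14]
shift [ 1.209e-01  6.000e-04 -1.000e-04]
roll needed -0.1889 rad
```

View pics/c6.png

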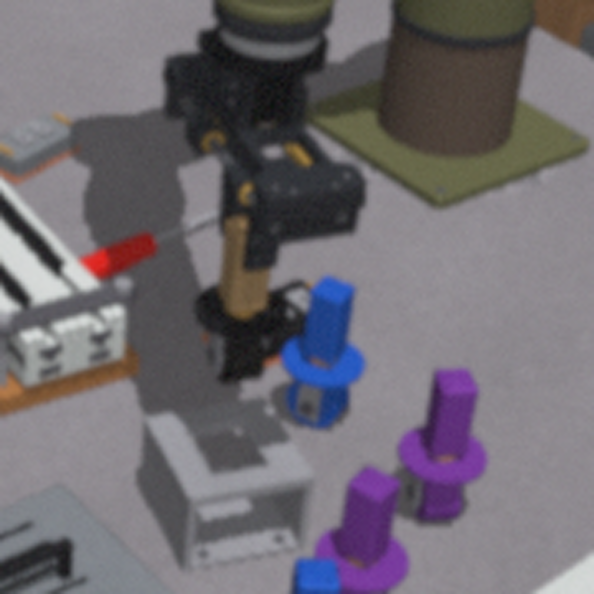

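The picture shows the roller out of the slot, with the fork's cheek plate at crop (215,350) facing along −17°. That confirms roller y is at 73°. Next I'll cross-check the strip ends in the scene view.

```bash
python3 - <<'E'
from h import *
S=np.load('scene0.npz');p=S['p'];g=p.max(2)
A=np.array([.495,-.1666]);B=np.array([.5219,.0768])
e=(B-A)/np.linalg.norm(B-A);nx=np.array([e[1],-e[0]])
for n in('scene','top'):
    g=np.load(n+'0.npz')['p'].max(2).astype(np.float32)
    def samp(s,t,z=.0812):
        uv=proj(n,np.c_[A[0]+s*e[0]+t*nx[0],A[1]+s*e[1]+t*nx[1],np.full_like(s,z)]).astype(np.float32)
        return cv2.remap(g,uv[:,0].reshape(1,-1),uv[:,1].reshape(1,-1),1)[0]
    # dark extents across, at several stations
    t=np.arange(-.02,.02,.0005)
    for s0 in(.02,.08,.125,.18,.23):
        v=samp(np.full_like(t,s0),t);k=t[v<(v.min()+v.max())/2];k=k[abs(k)<.016];print(n,s0,'across',k.min().round(4),k.max().round(4),'mid',((k.min()+k.max())/2).round(4))
    s=np.arange(-.03,.29,.0005);v=samp(s,np.zeros_like(s));k=s[v<125];print(n,'along',k.min().round(4),k.max().round(4))
rel([.542,.328,.093],83.7)
E
```

```text
scene 0.02 across -0.0055 0.0105 mid 0.0025
scene 0.08 across -0.0055 0.011 mid 0.0028
scene 0.125 across -0.006 0.0115 mid 0.0028
scene 0.18 across -0.005 0.0115 mid 0.0033
scene 0.23 across -0.0045 0.0105 mid 0.003
scene along 0.0005 0.255
top 0.02 across -0.008 0.008 mid 0.0
top 0.08 across -0.0075 0.008 mid 0.0003
top 0.125 across -0.0075 0.008 mid 0.0003
top 0.18 across -0.0075 0.008 mid 0.0003
top 0.23 across -0.0075 0.008 mid 0.0003
top along -0.002 0.2895
t 6.875 pos [0.5415 0.3269 0.213 ] tool y az 72.88 down tilt 0.06 F [ 0.3 -0.1 -3.5] M [ 0.07 -0.16 -0.03] open 0.314 q [-0.22  0.79 -0.77  1.52  0.6   1.08  0.14]
shift [0.12   0.0014 0.0002]
roll needed -0.1888 rad
```

arm_command([
  [0.0,0,0,0,-0.095],
  [0.0,0,0,0,-0.094],
  [0.0,0,-0.0318,0.0013,0],
  [0.0,0,-0.0518,0.0019,0],
  [0.0,0,-0.0518,0.0019,0],
  [0.0,0,-0.0518,0.0019,0],
  [0.0,0,-0.0418,0.0015,0],
  [0.0,0,-0.03,0.0009,0],
  [0.0,0.02,0,0,0],
  [0.0,0.02,0,0,0],
  [0.0,0.006,0,0,0],
  [0.0,0,0,0,0],
], force=55)

```text
clock: 8.38
tool_pos: [0.5223, 0.0689, 0.167]
eef_rot: [0.039, 0.707, -0.039, 0.706]
contact_force: [0.2, 1.1, -2.0]
opening: 0.316
```

```bash
python3 - <<'E'
from h import *
rel([.5225,.0688,.165],83.7)
p,d=r.snapshot('scene');np.savez("scene3.npz",p=p,d=d)
cv2.imwrite('pics/c7.png',cv2.resize(p[160:310,240:420,::-1],None,fx=4,fy=4,interpolation=cv2.INTER_CUBIC))
print((proj('scene',[[.5225,.0688,.0812],[.4950,-.167,.0812]])-[240,160])*4)
rel([.5225,.0688,.165],83.7)
E
```

```text
t 8.375 pos [0.5223 0.0689 0.167 ] tool y az 83.73 down tilt 0.08 F [ 0.2  1.1 -2. ] M [ 0.06 -0.15 -0.06] open 0.316 q [ 0.27  0.74 -0.83  1.89  0.72  0.85  0.52]
shift [ 0.002  -0.0001  0.0002]
roll needed 0.0006 rad
[[338.71242585 308.671143  ]
 [191.77293182 147.1433028 ]]
t 8.425 pos [0.5227 0.0691 0.1676] tool y az 83.73 down tilt 0.01 F [-0.2 -0.2 -2.4] M [ 0.02 -0.15 -0.04] open 0.313 q [ 0.27  0.74 -0.83  1.89  0.72  0.85  0.52]
shift [ 0.0026 -0.0004 -0.0002]
roll needed 0.0006 rad
```

View pics/c7.png

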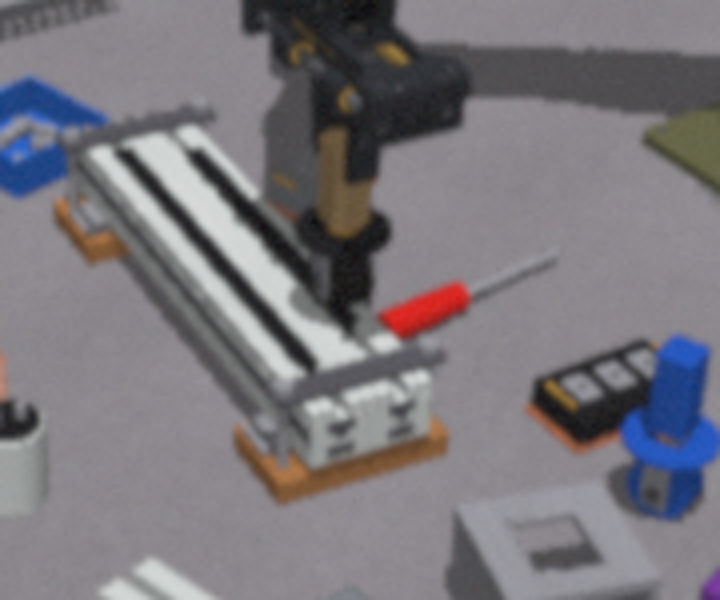

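The wheel hangs right over the strip's left end (crop pixel 345,320). Now I'll lower it in small steps.

arm_command([
  [0.0,0.003,0,0,0],
  [0.0,0.002,0,0,0],
])

```text
clock: 8.68
tool_pos: [0.5229, 0.0689, 0.1627]
eef_rot: [0.039, 0.706, -0.039, 0.706]
contact_force: [-0.3, 0.2, -2.9]
opening: 0.315
```

arm_command([
  [0.0,0.0015,0,0,0],
])

```text
clock: 8.8
tool_pos: [0.5228, 0.0688, 0.1611]
eef_rot: [0.039, 0.706, -0.039, 0.706]
contact_force: [-0.5, -0.3, -2.7]
opening: 0.312
```

arm_command([
  [0.0,0.0015,0,0,0],
])

```text
clock: 8.93
tool_pos: [0.5227, 0.0688, 0.1595]
eef_rot: [0.039, 0.706, -0.039, 0.706]
contact_force: [-0.5, 0.4, -3.6]
opening: 0.308
```

arm_command([
  [0.0,0.001,0,0,0],
])

```text
clock: 9.05
tool_pos: [0.5228, 0.0688, 0.1585]
eef_rot: [0.039, 0.706, -0.039, 0.706]
contact_force: [-0.3, -0.1, 3.1]
opening: 0.311
```

arm_command([
  [0.0,0.001,0,0,0],
])

```text
clock: 9.18
tool_pos: [0.5233, 0.0695, 0.1584]
eef_rot: [0.039, 0.705, -0.039, 0.707]
contact_force: [-1.2, 0.0, 10.1]
opening: 0.312
```

arm_command([
  [0.0,0.001,0,0,0],
])

```text
clock: 9.3
tool_pos: [0.5236, 0.0701, 0.1582]
eef_rot: [0.039, 0.705, -0.038, 0.707]
contact_force: [-2.4, -0.5, 12.2]
opening: 0.309
```

arm_command([
  [0.0,0.001,0,0,0],
])

```text
clock: 9.43
tool_pos: [0.5236, 0.0702, 0.1574]
eef_rot: [0.039, 0.705, -0.038, 0.707]
contact_force: [-0.9, 0.2, 11.6]
opening: 0.313
```

arm_command([
  [0.0,0.0012,0,0,0],
])

```text
clock: 9.55
tool_pos: [0.5236, 0.0702, 0.1562]
eef_rot: [0.039, 0.705, -0.038, 0.707]
contact_force: [-2.1, -0.2, 13.1]
opening: 0.316
```

arm_command([
  [0.0,0,-0.008,0,0],
  [0.0,0,-0.008,0,0],
])

```text
clock: 9.8
tool_pos: [0.5229, 0.0591, 0.1573]
eef_rot: [0.041, 0.704, -0.034, 0.708]
contact_force: [-2.0, 6.0, 14.7]
opening: 0.312
```

arm_command([
  [0.0,0,-0.01,0,0],
  [0.0,0,-0.01,0,0],
])

```text
clock: 10.05
tool_pos: [0.5205, 0.0368, 0.157]
eef_rot: [0.04, 0.704, -0.036, 0.708]
contact_force: [-2.2, 6.5, 12.3]
opening: 0.313
```

```bash
cat >> h.py <<'E'
A=np.array([.4965,-.1675]);E_=np.array([.1099,.9939]);N_=np.array([E_[1],-E_[0]])
def st():
    s=r.get_state();P=np.array(s['tool_pos'][:2])-A
    print('t %.2f s=%.1f mm lat=%.1f z=%.2f Fc=%.1f'%(s['clock'],1e3*P@E_,1e3*P@N_,1e3*s['tool_pos'][2],s['contact_force'][2]+3),'F',np.round(s['contact_force'],1),'M',np.round(s['moment'],2))
    rel([*(A+E_*.237),.165],83.7)
E
python3 -c "
from h import *
st()"
```

```text
t 10.05 s=205.6 mm lat=1.4 z=156.97 Fc=15.3 F [-2.2  6.5 12.3] M [ 1.69  0.66 -0.02]
t 10.05 pos [0.5205 0.0368 0.157 ] tool y az 83.8 down tilt 0.44 F [-2.2  6.5 12.3] M [ 1.69  0.66 -0.02] open 0.313 q [ 0.33  0.75 -0.82  1.92  0.75  0.81  0.55]
shift [-0.0078  0.0314 -0.0013]
roll needed 0.0018 rad
```

arm_command([
  [0.0,0,-0.012,0,0],
  [0.0,0,-0.012,0,0],
  [0.0,0,-0.012,0,0],
  [0.0,0,-0.012,0,0],
  [0.0,0,-0.012,0,0],
])

```text
clock: 10.68
tool_pos: [0.5139, -0.0233, 0.1569]
eef_rot: [0.04, 0.704, -0.036, 0.708]
contact_force: [-1.8, 2.7, 12.8]
opening: 0.312
```

arm_command([
  [0.0,0,-0.012,0,0],
  [0.0,0,-0.012,0,0],
  [0.0,0,-0.012,0,0],
  [0.0,0,-0.012,0,0],
  [0.0,0,-0.012,0,0],
])

```text
clock: 11.3
tool_pos: [0.5073, -0.0844, 0.1567]
eef_rot: [0.039, 0.705, -0.038, 0.708]
contact_force: [-2.8, 3.8, 17.9]
opening: 0.315
```

arm_command([
  [0.0,0,-0.012,0,0],
  [0.0,0,-0.012,0,0],
  [0.0,0,-0.012,0,0],
  [0.0,0,-0.012,0,0],
])

```text
clock: 11.8
tool_pos: [0.502, -0.1325, 0.1565]
eef_rot: [0.039, 0.705, -0.038, 0.708]
contact_force: [-2.5, 3.6, 17.3]
opening: 0.314
```

```bash
python3 -c "
from h import *
st()"
```

```text
t 11.80 s=35.4 mm lat=1.6 z=156.55 Fc=20.3 F [-2.5  3.6 17.3] M [1.29 0.46 0.01]
t 11.8 pos [ 0.502  -0.1325  0.1565] tool y az 83.79 down tilt 0.25 F [-2.5  3.6 17.3] M [1.29 0.46 0.01] open 0.314 q [ 0.67  0.75 -0.84  1.92  0.77  0.82  0.86]
shift [-0.0081  0.2016 -0.0013]
roll needed 0.0015 rad
```

arm_command([
  [0.0,0,-0.012,0,0],
  [0.0,0,-0.01,0,0],
  [0.0,0,-0.002,0,0],
])

```text
clock: 12.18
tool_pos: [0.4991, -0.1579, 0.1562]
eef_rot: [0.039, 0.705, -0.039, 0.707]
contact_force: [-1.2, 0.9, 9.8]
opening: 0.315
```

```bash
python3 -c "
from h import *
st()"
```

```text
t 12.18 s=9.8 mm lat=1.5 z=156.15 Fc=12.8 F [-1.2  0.9  9.8] M [ 0.25  0.44 -0.01]
t 12.175 pos [ 0.4991 -0.1579  0.1562] tool y az 83.66 down tilt 0.2 F [-1.2  0.9  9.8] M [ 0.25  0.44 -0.01] open 0.315 q [ 0.71  0.76 -0.85  1.91  0.77  0.83  0.91]
shift [-0.0089  0.2272 -0.0016]
roll needed -0.0007 rad
```

arm_command([
  [0.0,0.001,0,0,0],
])

```text
clock: 12.3
tool_pos: [0.4992, -0.1578, 0.1553]
eef_rot: [0.039, 0.705, -0.039, 0.707]
contact_force: [-1.4, 0.3, 12.6]
opening: 0.315
```

arm_command([
  [0.0,0.001,0,0,0],
])

```text
clock: 12.42
tool_pos: [0.4995, -0.1576, 0.1546]
eef_rot: [0.038, 0.705, -0.039, 0.708]
contact_force: [-3.0, -0.4, 19.7]
opening: 0.314
```

arm_command([
  [0.0,0.0007,0,0,0],
])

```text
clock: 12.55
tool_pos: [0.4998, -0.1574, 0.1546]
eef_rot: [0.038, 0.704, -0.039, 0.708]
contact_force: [-3.3, 0.6, 22.5]
opening: 0.313
```

arm_command([
  [0.0,-0.0005,0.006,0,0],
  [0.0,0,0.008,0,0],
])

```text
clock: 12.8
tool_pos: [0.5007, -0.1462, 0.1548]
eef_rot: [0.037, 0.705, -0.041, 0.707]
contact_force: [-2.4, -5.1, 20.5]
opening: 0.312
```

arm_command([
  [0.0,0,0.008,0,0],
])

```text
clock: 12.92
tool_pos: [0.5018, -0.1364, 0.1547]
eef_rot: [0.038, 0.705, -0.04, 0.708]
contact_force: [-1.6, -1.3, 16.5]
opening: 0.318
```

arm_command([
  [0.0,0,0.008,0,0],
])

```text
clock: 13.05
tool_pos: [0.5028, -0.1277, 0.1546]
eef_rot: [0.038, 0.704, -0.039, 0.708]
contact_force: [-2.3, -0.6, 15.8]
opening: 0.31
```

```bash
python3 -c "
from h import *
st()"
```

```text
t 13.05 s=40.3 mm lat=1.9 z=154.65 Fc=18.8 F [-2.3 -0.6 15.8] M [-0.19  0.66  0.  ]
t 13.05 pos [ 0.5028 -0.1277  0.1546] tool y az 83.7 down tilt 0.27 F [-2.3 -0.6 15.8] M [-0.19  0.66  0.  ] open 0.31 q [ 0.65  0.75 -0.84  1.93  0.77  0.82  0.84]
shift [-0.0106  0.1967 -0.0018]
roll needed -0.0 rad
```

arm_command([
  [0.0,0.0003,0.008,0,0],
  [0.0,0.0002,0.008,0,0],
])

```text
clock: 13.3
tool_pos: [0.5048, -0.1121, 0.1545]
eef_rot: [0.038, 0.704, -0.04, 0.708]
contact_force: [-2.3, -0.2, 21.6]
opening: 0.309
```

arm_command([
  [0.0,0.0002,0.008,0,0],
  [0.0,0.0002,0.008,0,0],
])

```text
clock: 13.55
tool_pos: [0.5065, -0.0981, 0.1546]
eef_rot: [0.037, 0.704, -0.041, 0.708]
contact_force: [-4.0, -6.1, 27.3]
opening: 0.308
```

arm_command([
  [0.0,0,0.008,0,0],
  [0.0,0,0.008,0,0],
])

```text
clock: 13.8
tool_pos: [0.5085, -0.0797, 0.1545]
eef_rot: [0.038, 0.704, -0.039, 0.708]
contact_force: [-3.1, -0.9, 22.6]
opening: 0.311
```

```bash
python3 -c "
from h import *
st()"
```

```text
t 13.80 s=88.6 mm lat=2.3 z=154.50 Fc=25.6 F [-3.1 -0.9 22.6] M [-0.23  0.89  0.04]
t 13.8 pos [ 0.5085 -0.0797  0.1545] tool y az 83.7 down tilt 0.34 F [-3.1 -0.9 22.6] M [-0.23  0.89  0.04] open 0.311 q [ 0.56  0.75 -0.83  1.94  0.77  0.8   0.75]
shift [-0.0107  0.1484 -0.0022]
roll needed 0.0 rad
```

30 N at a boundary is too close to 32, so I'll back off 0.8 mm.

arm_command([
  [0.0,-0.0008,0.004,-0.0005,0],
  [0.0,0,0.006,-0.0005,0],
])

```text
clock: 14.05
tool_pos: [0.5085, -0.0722, 0.1547]
eef_rot: [0.038, 0.704, -0.041, 0.708]
contact_force: [-1.5, -4.5, 18.2]
opening: 0.313
```

arm_command([
  [0.0,0,0.007,0,0],
])

```text
clock: 14.18
tool_pos: [0.5095, -0.0634, 0.1546]
eef_rot: [0.039, 0.704, -0.04, 0.708]
contact_force: [-0.6, -0.3, 17.0]
opening: 0.308
```

arm_command([
  [0.0,0,0.007,0,0],
])

```text
clock: 14.3
tool_pos: [0.5104, -0.0555, 0.1546]
eef_rot: [0.039, 0.704, -0.039, 0.708]
contact_force: [-1.7, -0.8, 15.5]
opening: 0.312
```

arm_command([
  [0.0,0,0.007,0,0],
])

```text
clock: 14.42
tool_pos: [0.5109, -0.0503, 0.1547]
eef_rot: [0.038, 0.704, -0.04, 0.708]
contact_force: [-1.8, -6.6, 20.0]
opening: 0.311
```

```bash
python3 -c "
from h import *
st()"
```

```text
t 14.43 s=118.1 mm lat=1.4 z=154.68 Fc=23.0 F [-1.8 -6.6 20. ] M [-1.75  0.4   0.01]
t 14.425 pos [ 0.5109 -0.0503  0.1547] tool y az 83.69 down tilt 0.37 F [-1.8 -6.6 20. ] M [-1.75  0.4   0.01] open 0.311 q [ 0.5   0.74 -0.83  1.94  0.77  0.8   0.69]
shift [-0.0107  0.1189 -0.0014]
roll needed -0.0002 rad
```

arm_command([
  [0.0,0,0.007,0,0],
  [0.0,0,0.007,0,0],
])

```text
clock: 14.68
tool_pos: [0.5126, -0.0347, 0.1546]
eef_rot: [0.039, 0.704, -0.039, 0.708]
contact_force: [-0.7, -1.7, 14.8]
opening: 0.314
```

arm_command([
  [0.0,0.0001,0.007,0,0],
  [0.0,0,0.007,0,0],
])

```text
clock: 14.92
tool_pos: [0.514, -0.0235, 0.1546]
eef_rot: [0.037, 0.704, -0.041, 0.708]
contact_force: [-1.5, -5.5, 20.5]
opening: 0.314
```

arm_command([
  [0.0,0.0001,0.007,0,0],
  [0.0,0,0.007,0,0],
])

```text
clock: 15.18
tool_pos: [0.5158, -0.0065, 0.1546]
eef_rot: [0.039, 0.704, -0.039, 0.708]
contact_force: [-0.1, -0.4, 15.8]
opening: 0.313
```

arm_command([
  [0.0,0.0001,0.007,0,0],
  [0.0,0,0.007,0,0],
])

```text
clock: 15.42
tool_pos: [0.5173, 0.0059, 0.1546]
eef_rot: [0.038, 0.704, -0.04, 0.708]
contact_force: [-1.6, -2.0, 17.5]
opening: 0.313
```

```bash
python3 -c "
from h import *
st()"
```

```text
t 15.43 s=174.6 mm lat=1.6 z=154.58 Fc=20.5 F [-1.6 -2.  17.5] M [-0.48  0.3   0.01]
t 15.425 pos [0.5173 0.0059 0.1546] tool y az 83.65 down tilt 0.37 F [-1.6 -2.  17.5] M [-0.48  0.3   0.01] open 0.313 q [ 0.38  0.74 -0.82  1.93  0.76  0.8   0.59]
shift [-0.0105  0.0624 -0.0016]
roll needed -0.0008 rad
```

arm_command([
  [0.0,0.0001,0.007,0,0],
  [0.0,0.0001,0.007,0,0],
  [0.0,0,0.007,0,0],
])

```text
clock: 15.8
tool_pos: [0.5195, 0.0256, 0.1545]
eef_rot: [0.038, 0.704, -0.041, 0.708]
contact_force: [-1.5, -5.2, 22.2]
opening: 0.312
```

arm_command([
  [0.0,0.0001,0.007,0,0],
  [0.0,0.0001,0.007,0,0],
  [0.0,0,0.007,0,0],
])

```text
clock: 16.18
tool_pos: [0.522, 0.0488, 0.1545]
eef_rot: [0.039, 0.704, -0.039, 0.708]
contact_force: [-2.2, -5.3, 23.8]
opening: 0.316
```

arm_command([
  [0.0,0.0001,0.007,0,0],
  [0.0,0.0001,0.007,0,0],
  [0.0,0,0.006,0,0],
])

```text
clock: 16.55
tool_pos: [0.5243, 0.07, 0.1544]
eef_rot: [0.04, 0.704, -0.038, 0.709]
contact_force: [-1.3, -0.1, 19.0]
opening: 0.315
```

```bash
python3 -c "
from h import *
st()"
```

```text
t 16.55 s=239.1 mm lat=1.6 z=154.39 Fc=22.0 F [-1.3 -0.1 19. ] M [-0.19  0.22 -0.  ]
t 16.55 pos [0.5243 0.07   0.1544] tool y az 83.73 down tilt 0.42 F [-1.3 -0.1 19. ] M [-0.19  0.22 -0.  ] open 0.315 q [ 0.26  0.75 -0.81  1.9   0.75  0.81  0.49]
shift [-0.0106 -0.0021 -0.0015]
roll needed 0.0005 rad
```

arm_command([
  [0.0,0.0005,0,0,0],
  [0.0,0,0,0,0],
])

```text
clock: 16.8
tool_pos: [0.5247, 0.0711, 0.1543]
eef_rot: [0.04, 0.703, -0.037, 0.709]
contact_force: [-1.2, 1.4, 20.9]
opening: 0.313
```

```bash
python3 -c "
from h import *
st()"
```

```text
t 16.80 s=240.3 mm lat=1.8 z=154.32 Fc=23.9 F [-1.2  1.4 20.9] M [0.28 0.34 0.03]
t 16.8 pos [0.5247 0.0711 0.1543] tool y az 83.77 down tilt 0.52 F [-1.2  1.4 20.9] M [0.28 0.34 0.03] open 0.313 q [ 0.26  0.75 -0.81  1.9   0.75  0.81  0.49]
shift [-0.0107 -0.0032 -0.0017]
roll needed 0.0012 rad
```

Seg 9 holds 24 N without sinking, so it is home. I'll make a confirming pass back along the strip.

arm_command([
  [0.0,-0.0004,-0.006,0,0],
  [0.0,0,-0.008,0,0],
])

```text
clock: 17.05
tool_pos: [0.523, 0.0573, 0.1544]
eef_rot: [0.04, 0.703, -0.037, 0.709]
contact_force: [-1.5, 0.8, 19.5]
opening: 0.312
```

arm_command([
  [0.0,0,-0.008,0,0],
  [0.0,0,-0.008,0,0],
])

```text
clock: 17.3
tool_pos: [0.5214, 0.0411, 0.1544]
eef_rot: [0.04, 0.703, -0.037, 0.709]
contact_force: [-0.5, 1.6, 18.8]
opening: 0.316
```

arm_command([
  [0.0,0,-0.008,0,0],
  [0.0,0,-0.008,0,0],
])

```text
clock: 17.55
tool_pos: [0.5196, 0.0251, 0.1544]
eef_rot: [0.04, 0.703, -0.037, 0.709]
contact_force: [-0.4, 1.7, 19.0]
opening: 0.311
```

arm_command([
  [0.0,0,-0.008,0,0],
  [0.0,0,-0.008,0,0],
])

```text
clock: 17.8
tool_pos: [0.5179, 0.009, 0.1544]
eef_rot: [0.04, 0.703, -0.037, 0.709]
contact_force: [-1.1, 1.2, 19.2]
opening: 0.311
```

```bash
python3 -c "
from h import *
st()"
```

```text
t 17.80 s=177.8 mm lat=1.9 z=154.43 Fc=22.2 F [-1.1  1.2 19.2] M [0.5  0.34 0.  ]
t 17.8 pos [0.5179 0.009  0.1544] tool y az 83.77 down tilt 0.5 F [-1.1  1.2 19.2] M [0.5  0.34 0.  ] open 0.311 q [ 0.38  0.74 -0.82  1.93  0.76  0.8   0.59]
shift [-0.0103  0.0592 -0.0017]
roll needed 0.0013 rad
```

Even 22 N on a level line. I'll continue.

arm_command([
  [0.0,0,-0.008,0,0],
  [0.0,0,-0.008,0,0],
  [0.0,0,-0.008,0,0],
])

```text
clock: 18.18
tool_pos: [0.5154, -0.015, 0.1545]
eef_rot: [0.04, 0.703, -0.037, 0.709]
contact_force: [-1.8, 1.4, 19.2]
opening: 0.308
```

arm_command([
  [0.0,0,-0.008,0,0],
  [0.0,0,-0.008,0,0],
  [0.0,0,-0.008,0,0],
])

```text
clock: 18.55
tool_pos: [0.5128, -0.0389, 0.1545]
eef_rot: [0.039, 0.703, -0.037, 0.709]
contact_force: [-1.4, 2.4, 19.9]
opening: 0.313
```

arm_command([
  [0.0,0,-0.008,0,0],
  [0.0,0,-0.008,0,0],
  [0.0,0,-0.008,0,0],
])

```text
clock: 18.92
tool_pos: [0.5102, -0.063, 0.1545]
eef_rot: [0.039, 0.703, -0.038, 0.709]
contact_force: [-1.2, 2.2, 20.6]
opening: 0.311
```

arm_command([
  [0.0,0,-0.008,0,0],
  [0.0,0,-0.008,0,0],
  [0.0,0,-0.008,0,0],
])

```text
clock: 19.3
tool_pos: [0.5076, -0.0871, 0.1545]
eef_rot: [0.039, 0.703, -0.038, 0.709]
contact_force: [-1.8, 1.0, 20.9]
opening: 0.313
```

```bash
python3 -c "
from h import *
st()"
```

```text
t 19.30 s=81.2 mm lat=2.2 z=154.52 Fc=23.9 F [-1.8  1.  20.9] M [0.5  0.46 0.  ]
t 19.3 pos [ 0.5076 -0.0871  0.1545] tool y az 83.77 down tilt 0.47 F [-1.8  1.  20.9] M [0.5  0.46 0.  ] open 0.313 q [ 0.58  0.75 -0.83  1.94  0.77  0.8   0.76]
shift [-0.0101  0.1558 -0.0019]
roll needed 0.0013 rad
```

arm_command([
  [0.0,-0.0002,-0.008,0,0],
  [0.0,0,-0.008,0,0],
  [0.0,0,-0.008,0,0],
])

```text
clock: 19.68
tool_pos: [0.5049, -0.1113, 0.1545]
eef_rot: [0.039, 0.703, -0.038, 0.709]
contact_force: [-1.7, 1.5, 20.0]
opening: 0.314
```

arm_command([
  [0.0,0,-0.008,0,0],
  [0.0,0,-0.008,0,0],
  [0.0,0,-0.008,0,0],
])

```text
clock: 20.05
tool_pos: [0.5023, -0.1353, 0.1546]
eef_rot: [0.039, 0.703, -0.038, 0.709]
contact_force: [-1.1, 1.9, 19.7]
opening: 0.312
```

arm_command([
  [0.0,0,-0.008,0,0],
  [0.0,0,-0.008,0,0],
  [0.0,0,-0.002,0,0],
])

```text
clock: 20.42
tool_pos: [0.5003, -0.154, 0.1546]
eef_rot: [0.039, 0.703, -0.039, 0.709]
contact_force: [-2.1, 1.0, 20.2]
opening: 0.314
```

```bash
python3 -c "
from h import *
st()"
```

```text
t 20.43 s=13.8 mm lat=2.3 z=154.59 Fc=23.2 F [-2.1  1.  20.2] M [0.38 0.46 0.01]
t 20.425 pos [ 0.5003 -0.154   0.1546] tool y az 83.7 down tilt 0.43 F [-2.1  1.  20.2] M [0.38 0.46 0.01] open 0.314 q [ 0.71  0.76 -0.84  1.92  0.78  0.82  0.9 ]
shift [-0.0103  0.2232 -0.0022]
roll needed 0.0 rad
```

The whole line is level within 0.3 mm at 22–24 N. I'll lift off and go back toward the holder.

arm_command([
  [0.0,-0.005,0,0,0],
  [0.0,-0.02,0,0,0],
  [0.0,-0.04,0,0,0],
  [0.0,0,0,0,0],
])

```text
clock: 20.92
tool_pos: [0.4988, -0.1544, 0.2183]
eef_rot: [0.039, 0.704, -0.039, 0.708]
contact_force: [0.2, 1.0, -2.6]
opening: 0.313
```

```bash
python3 - <<'E'
from h import *
rel([.5417,.3271,.217],72.88)
E
```

```text
t 20.925 pos [ 0.4988 -0.1544  0.2183] tool y az 83.7 down tilt 0.29 F [ 0.2  1.  -2.6] M [ 0.06 -0.16 -0.05] open 0.313 q [ 0.76  0.68 -0.92  1.85  0.66  0.95  1.  ]
shift [ 0.0012  0.4833 -0.0102]
roll needed 0.1888 rad
```

arm_command([
  [0.0,0,0.025,-0.001,0],
  [0.0,0,0.05,-0.001,0],
  [0.0,0,0.05,-0.001,0],
  [0.0,0,0.05,-0.001,0],
  [0.0,0,0.05,-0.001,0],
  [0.0,0,0.05,-0.001,0],
  [0.0,0,0.05,-0.001,0],
  [0.0,0,0.05,-0.001,0],
  [0.0,0,0.05,-0.001,0],
  [0.0,0,0.04,-0.001,0.05],
  [0.0,0,0.018,0,0.07],
  [0.0,0,0,0,0.069],
])

```text
clock: 22.42
tool_pos: [0.5395, 0.3281, 0.2141]
eef_rot: [0.105, 0.7, -0.105, 0.698]
contact_force: [-0.4, -0.3, -3.1]
opening: 0.314
```

arm_command([
  [0.0,0,0,0,0],
  [0.0,0,0,0,0],
])

```text
clock: 22.68
tool_pos: [0.5407, 0.3255, 0.2152]
eef_rot: [0.104, 0.7, -0.106, 0.699]
contact_force: [-0.4, -0.5, -2.6]
opening: 0.312
```

```bash
python3 - <<'E'
from h import *
rel([.5417,.3271,.217],72.88)
for n in("scene","top"):
    p,d=r.snapshot(n);np.savez(f"{n}4.npz",p=p,d=d)
p=np.load('scene4.npz')['p']
cv2.imwrite('pics/c8.png',cv2.resize(p[160:340,240:440,::-1],None,fx=3.3,fy=3.3,interpolation=cv2.INTER_CUBIC))
p=np.load('top4.npz')['p'];cv2.imwrite('pics/top4.png',p[:,:,::-1])
E
```

```text
t 22.675 pos [0.5407 0.3255 0.2152] tool y az 72.93 down tilt 0.11 F [-0.4 -0.5 -2.6] M [ 0.03 -0.06  0.  ] open 0.312 q [-0.22  0.79 -0.77  1.52  0.59  1.08  0.14]
shift [-0.0018  0.0019  0.0005]
roll needed 0.0008 rad
```

View pics/c8.png

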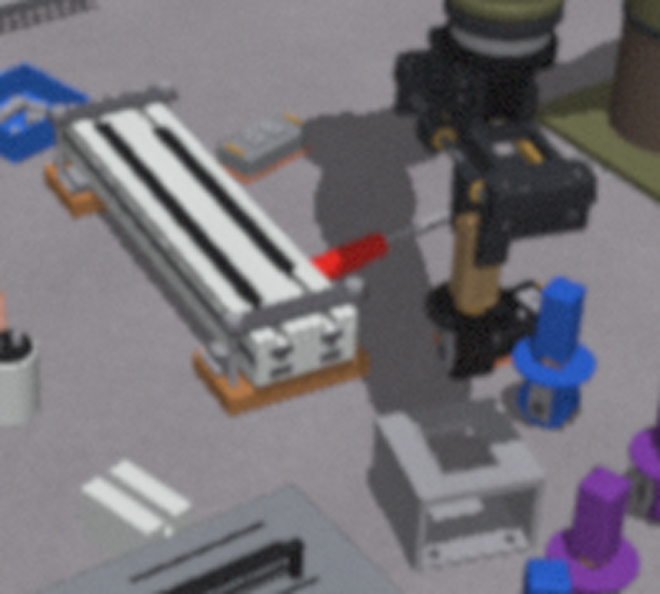

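View pics/top4.png

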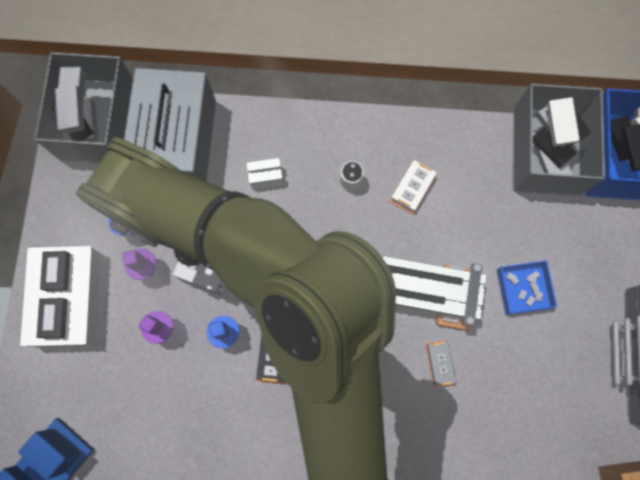

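The strip looks flush along its whole length (crop from (105,125) to (290,270)). I'll check heights numerically and whether the roller shifted in the grip.

```bash
python3 - <<'E'
from h import *
for f in('scene0','scene4'):
    X=cloud('scene',np.load(f+'.npz')['d']);P=X[...,:2]-A;s=P@E_;t=P@N_
    out=[]
    for i in range(10):
        k=(s>.025*i+.003)&(s<.025*i+.022)&(abs(t-.0015)<.004);k2=(s>.025*i)&(s<.025*i+.025)&(t>.018)&(t<.03)
        out.append((np.median(X[k][:,2])-np.median(X[k2][:,2]))*1e3)
    print(f,'strip above face mm',np.round(out,1))
st=r.get_state();print(st['tool_pos'])
a=np.radians(72.9);n=np.array([np.cos(a),np.sin(a)]);t_=np.array([n[1],-n[0]])
for f,tc in(('scene2',[.5416,.3271,.2135]),('scene4',[.5407,.3255,.2152])):
    X=cloud('scene',np.load(f+'.npz')['d'])-tc
    p=np.load(f+'.npz')['p'];hs=cv2.cvtColor(p,cv2.COLOR_RGB2HSV)
    S=X[...,:2]@n;Tt=X[...,:2]@t_;z=X[...,2]
    near=(abs(S)<.045)&(abs(Tt)<.045)
    w=near&(hs[...,0]<25)&(hs[...,0]>8)&(hs[...,1]>90)&(hs[...,2]>110)
    for lo,hi in((-.02,-.005),(-.005,.012),(.012,.03)):
        k=w&(z>lo)&(z<hi);print(f,'wood',lo,k.sum(),'s',np.median(S[k]).round(4),'t',np.median(Tt[k]).round(4))
    k=near&(z>-.028)&(z<-.017)&(p.max(2)<70);print(f,'guard',k.sum(),S[k].mean().round(4),Tt[k].mean().round(4),z[k].mean().round(4))
    k=near&(z>-.09)&(z<-.05);print(f,'fork/wheel',k.sum(),S[k].mean().round(4),Tt[k].mean().round(4),'zmin',np.percentile(z[k],3).round(4))
E
```

```text
scene0 strip above face mm [6.6 5.7 6.8 7.7 5.9 7.4 6.9 6.4 6.7 4.3]
scene4 strip above face mm [ 2.8  3.1  1.3  2.   2.1  3.   0.9 -0.5  1.5  3.7]
[0.5408933  0.32570641 0.21573273]
scene2 wood -0.02 21 s 0.0143 t 0.0031
scene2 wood -0.005 23 s 0.0144 t 0.0085
scene2 wood 0.012 14 s 0.0147 t 0.0103
scene2 guard 252 0.0106 0.0057 -0.0197
scene2 fork/wheel 122 0.0153 0.0079 zmin -0.0728
scene4 wood -0.02 16 s 0.0142 t 0.0028
scene4 wood -0.005 27 s 0.0148 t 0.0081
scene4 wood 0.012 10 s 0.0145 t 0.0088
scene4 guard 257 0.0106 0.0058 -0.02
scene4 fork/wheel 113 0.0151 0.0082 zmin -0.0747
```

No slip in the grip, and the strip is now about 2 mm above the face everywhere. Next I'll lower the roller to just over the plate and check.

arm_command([
  [0.0,0,0.002,0.0004,0],
  [0.0,0.03,0,0,0],
  [0.0,0.025,0,0,0],
  [0.0,0.004,0,0,0],
  [0.0,0,0,0,0],
])

```text
clock: 23.4
tool_pos: [0.5421, 0.3286, 0.1578]
eef_rot: [0.106, 0.699, -0.105, 0.699]
contact_force: [-0.3, -0.1, -3.0]
opening: 0.315
```

```bash
python3 - <<'E'
from h import *
rel([.5418,.3274,.0935],72.88)
E
```

```text
t 23.4 pos [0.5421 0.3286 0.1578] tool y az 72.88 down tilt 0.05 F [-0.3 -0.1 -3. ] M [ 0.05 -0.12  0.01] open 0.315 q [-0.24  0.85 -0.74  1.57  0.65  0.98  0.09]
shift [ 0.0643 -0.0013  0.    ]
roll needed -0.0 rad
```

arm_command([
  [0.0,0.008,-0.0007,0,0],
  [0.0,0.01,0,0,0],
  [0.0,0.008,0,0,0],
])

```text
clock: 23.78
tool_pos: [0.5416, 0.3272, 0.1306]
eef_rot: [0.105, 0.699, -0.105, 0.699]
contact_force: [0.7, -0.1, -2.8]
opening: 0.312
```

arm_command([
  [0.0,0.01,0,0,0],
  [0.0,0.01,0,0,0],
])

```text
clock: 24.02
tool_pos: [0.5416, 0.3275, 0.1104]
eef_rot: [0.105, 0.699, -0.105, 0.699]
contact_force: [-0.0, 0.1, -2.9]
opening: 0.316
```

```bash
python3 - <<'E'
from h import *
rel([.5418,.3274,.0935],72.88)
E
```

```text
t 24.025 pos [0.5416 0.3275 0.1104] tool y az 72.88 down tilt 0.01 F [-0.   0.1 -2.9] M [ 0.07 -0.15  0.02] open 0.316 q [-0.25  0.91 -0.7   1.61  0.71  0.89  0.05]
shift [0.0169 0.     0.0002]
roll needed 0.0 rad
```

It entered cleanly, with no contact. I'll lower to rest.

arm_command([
  [0.0,0.01,0,0,0],
  [0.0,0.004,0,0,0],
  [0.0,0.002,0,0,0],
  [0.0,0,0,0,0],
])

```text
clock: 24.52
tool_pos: [0.5417, 0.3276, 0.0953]
eef_rot: [0.105, 0.699, -0.105, 0.699]
contact_force: [-1.2, -0.6, -3.2]
opening: 0.314
```

```bash
python3 - <<'E'
from h import *
rel([.5418,.3274,.0935],72.88)
E
```

```text
t 24.525 pos [0.5417 0.3276 0.0953] tool y az 72.88 down tilt 0.01 F [-1.2 -0.6 -3.2] M [ 0.02 -0.16 -0.03] open 0.314 q [-0.26  0.92 -0.69  1.62  0.72  0.87  0.04]
shift [ 0.0018 -0.0002  0.0001]
roll needed 0.0 rad
```

arm_command([
  [0.0,0.0015,0,0,0],
  [0.0,0.0005,0,0,0],
  [0.0,0,0,0,0],
])

```text
clock: 24.9
tool_pos: [0.5418, 0.3275, 0.0935]
eef_rot: [0.105, 0.699, -0.105, 0.699]
contact_force: [0.0, -0.5, -0.8]
opening: 0.31
```

arm_command([
  [0.0,0.0005,0,0,0],
  [0.0,0,0,0,0],
])

```text
clock: 25.15
tool_pos: [0.5418, 0.3275, 0.0934]
eef_rot: [0.105, 0.699, -0.105, 0.699]
contact_force: [-1.4, -1.5, 5.6]
opening: 0.31
```

The guard bears on the plate, so I'll release.

arm_command([
  [0.035,-0.0005,0,0,0],
  [0.06,0,0,0,0],
  [0.088,0,0,0,0],
  [0.088,0,0,0,0],
  [0.088,0,0,0,0],
  [0.088,0,0,0,0],
  [0.088,0,0,0,0],
  [0.088,0,0,0,0],
])

```text
clock: 26.15
tool_pos: [0.5417, 0.3275, 0.0932]
eef_rot: [0.105, 0.699, -0.105, 0.699]
contact_force: [0.1, 0.0, 0.4]
opening: 0.999
```

arm_command([
  [0.088,-0.01,0,0,0],
  [0.088,-0.03,0,0,0],
  [0.088,-0.04,0,0,0],
  [0.088,-0.05,0,0,0],
  [0.088,-0.05,0,0,0],
  [0.088,0,0,0,0],
])

```text
clock: 26.9
tool_pos: [0.5429, 0.33, 0.2784]
eef_rot: [0.108, 0.697, -0.103, 0.701]
contact_force: [-0.4, -0.4, 0.7]
opening: 0.999
```

```bash
python3 - <<'E'
from h import *
rel([.5418,.3274,.0935],72.88)
p,d=r.snapshot("scene");np.savez("scene5.npz",p=p,d=d)
cv2.imwrite('pics/c9.png',cv2.resize(p[160:340,240:440,::-1],None,fx=3.3,fy=3.3,interpolation=cv2.INTER_CUBIC))
for f in('scene0','scene5'):
    X=cloud('scene',np.load(f+'.npz')['d'])
    near=(abs(X[...,0]-.542)<.035)&(abs(X[...,1]-.327)<.035)
    k=near&(X[...,2]>.138)&(X[...,2]<.16);print(f,k.sum(),X[k].mean(0).round(4),np.percentile(X[k][:,2],95).round(4))
E
```

```text
t 26.9 pos [0.5429 0.33   0.2784] tool y az 72.88 down tilt 0.53 F [-0.4 -0.4  0.7] M [-0.   -0.18  0.  ] open 0.999 q [-0.21  0.73 -0.81  1.44  0.54  1.2   0.19]
shift [ 0.1849 -0.0043 -0.0012]
roll needed -0.0 rad
scene0 97 [0.5451 0.33   0.1423] 0.1451
scene5 95 [0.5453 0.3307 0.1424] 0.1456
```

View pics/c9.png

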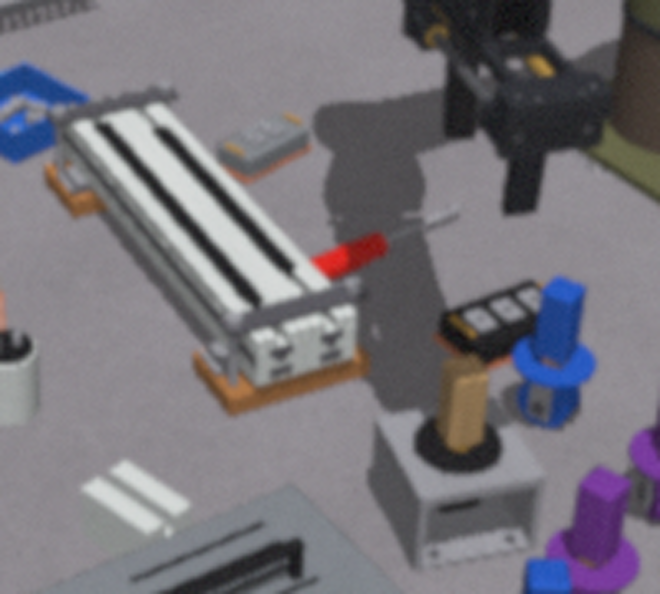

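The roller stands upright in its holder as at the start (crop 460,440), the strip is flush and the gripper is clear. Handing in.

```bash
python3 - <<'E'
from h import *
print(r.finish_job())
E
```

```text
the job is handed in; nothing more can be done
None
```

I took the wooden-handled roller from its holder and rolled it along the proud strip in three passes. Then I set it back upright in the holder, let go and handed the job in at about 27 s of the 72 s. `finish_job` reports no verdict, so the checks below are my own.

**Last checks:**
- **Strip:** on the last pass the pressure was an even 22–24 N, with the height constant to 0.3 mm. No length gave way, so I took all ten as home. The camera put the strip's top about 2 mm above the bar's face along its length (single readings −0.5 to 3.7 mm, which is depth noise), down from about 6.5 mm before.
- **Roller:** the top of its handle is within 1 mm of where it was at the start, at the same height. The gripper was open and clear of it, and the measured force was near zero.
- **Bystanders:** none had visibly moved in the pictures I looked at. I did not measure them.

**Close call:** one reading in the second pass reached about 30 N against the 32 N limit, where two lengths meet. I backed off straight away. Force was read only every one to five rows, so a short higher peak between readings can't be ruled out.

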